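# Line up the bench supplies by height on the marked strip

## Robot

A 6-joint arm with a two-finger parallel gripper is mounted at the origin on a cart in front of the work surface, level with it; the furniture and walls round the work are solid. World frame = base frame: x ahead of the robot, y to its left, z up, the work surface at z = 0. Lengths are in m, angles in degrees, forces in N, time in s.
With the tool pointing down it reaches from about 0.375 to 0.9 m from the base axis. Payload 3.1 kg.
Tool frame: the origin (TCP) lies on the centre line of the jaws, within the pads' length; the fingertips stand finger_overhang ahead of it and the grasp point (between the pads) lies 5 mm behind it (finger_overhang is the distance from the TCP to the fingertips, in m); z points along the fingers, y is the line along which they close (so a half turn about z gives the same grasp; the last joint's range is limited). The gripper opens to 87 mm and grips with 3 to 60 N. Pads are 19 mm wide; open, the fingers measure 117 mm over their backs; the gripper's body (75 mm by 190 mm) begins 51 mm behind the grasp point.
Start: joints at [-78.925, 30.224, 82.088, -0, 67.689, -10.227], TCP at [0.227, -0.582, 0.237] pointing down, gripper open.
Joint ranges: [-176.69, 176.69], [-43.24, 126.21], [12.49, 139.97], [-82, 262], [0, 151.66], [-163.58, 163.58]. Speed limits (degrees/s): [159.86, 159.86, 180, 180, 180, 180].

## Interface

Orientations are given as a 3x3 rotation matrix whose columns are the frame's x, y, z axes.
In Python, from rig import read_state, capture, calibration, hand_in, finger_overhang gives the robot as it stands.
- The arm moves only by the tool send_rows, never from a script. Its argument "plan" is a list of rows, each a list of 5 numbers: the closure in counts, from 0 (fully open) to 255 (shut), then the shift along the tool's x, y, z in m, then the turn about the tool's z in rad. A call has 1 to 20 rows; each row shifts and turns the commanded pose from where the row before left it, along the tool's axes as they then stand; what a row does not reach is not made up. A row lasts 1/12 s, in which the tool goes at most 41.7 mm and 7.16 degrees, less where a joint would pass 70% of its speed; a pose out of reach is approached as far as the arm can. A call is refused whole if a number of a shift passes 0.0417 or a number of a turn 0.125, either way. A call with a gripper value outside its range is refused whole. The fingers move at their own pace and stop on an object; the grip force is fixed at half the most. Time passes only in rows, so rows that do not move let the fingers close. It gives the time, the measured TCP pose, the force, the opening and the grip force at its end, in the units of the state.
- read_state(): the state, without advancing time (a new reading comes with each control period).
- capture(name): name is "side" or "top" or "wrist"; returns (picture, depth): 384x512x3 uint8, blue, green, red; 384x512 float32, m along the optical axis (not along the pixel's ray), 0 where there is no reading.
- calibration(name): a dict with "fx", "fy", "cx", "cy" (pixels), "xyz" and "rotation" of the camera in the world. Camera axes: x right, y down, z forward; pixel columns grow to the right and rows downward; lengths in m; the calibration is good to about 2 mm. The wrist camera is an equidistant fisheye: a pixel r from the principal point sees the ray r / f radians off the axis. A picture is of the moment at which its call begins: read the wrist's pose just before it. calibration takes no time and is no camera call; for the wrist camera it gives the pose at the moment of the call.
- hand_in(): hands the job in; it is judged then, once.
The state is a dict: "time_s": time; "joint_positions": joint angles; "qvel": joint speeds; "tau": joint torques, N m; "position": TCP position; "tcp_rot": TCP orientation; "force": force on the tool from outside, world axes, zero at the start; "moment": the same for the moment, N m; "opening": opening from 0.0 (shut) to 1.0 (fully open); "grasp_force": force on a finger pad.
Only numpy, scipy, OpenCV 4.12 (cv2) and the standard library are available. Lean on these libraries where they do the work, as an engineer would, in place of code of your own. Each camera call takes 0.05 s, during which the arm holds its last target. There are 200 camera calls.

## Task

Line up the four loose supplies from the front of the bench (white bottle, blue capacitor can, tip-cleaner tin, black tape roll) on the aluminium strip in order of height: the tallest on the mark next to the upright stop pin, then each shorter one on the next mark, the lowest at the far end. Stand each one centred on its own black mark, right way up, without tipping the bottle over on the way, and leave them all standing free.

Things in the scene. Friction and masses are not known exactly. Their poses are not given: they have to be found in the camera images.
- bottle: Small upright white bottle with a blue cap, round body 44 mm across up to a height of about 75 mm, narrower above, 101 mm tall in all; about 60 g. It stands loose in the front part of the bench. Origin: centre of its underside, z up.
- can: Dark blue cylindrical electrolytic capacitor with a light top, 35 mm across, 47 mm tall, about 60 g, standing loose in the front part of the bench. Origin: centre of its underside, z up.
- tin: Round white tip-cleaner tin filled with brass wool, 56 mm across, 27 mm tall, rigid side, about 90 g, standing loose in the front part of the bench. Origin: centre of its underside, z up.
- tape: Black roll of tape lying flat, 54 mm across, 18 mm tall, a hole of about 36 mm in the middle, rigid, about 50 g, loose in the front part of the bench. Origin: centre of its underside, z up.
- mark_1: One of four identical flat black rubber discs, 62 mm across, 2 mm thick, with a small white dot at the centre, fixed on the aluminium strip in one row at 80 mm pitch, numbered along the row in the direction of the strip's +y. Origin: centre of the disc's underside, z up; the top face on which things stand is 2 mm above the origin, 8 mm above the bench. The end mark at the strip's -y end.
- mark_2: One of four identical flat black rubber discs, 62 mm across, 2 mm thick, with a small white dot at the centre, fixed on the aluminium strip in one row at 80 mm pitch, numbered along the row in the direction of the strip's +y. Origin: centre of the disc's underside, z up; the top face on which things stand is 2 mm above the origin, 8 mm above the bench. Second from the -y end.
- mark_3: One of four identical flat black rubber discs, 62 mm across, 2 mm thick, with a small white dot at the centre, fixed on the aluminium strip in one row at 80 mm pitch, numbered along the row in the direction of the strip's +y. Origin: centre of the disc's underside, z up; the top face on which things stand is 2 mm above the origin, 8 mm above the bench. Third from the -y end.
- mark_4: One of four identical flat black rubber discs, 62 mm across, 2 mm thick, with a small white dot at the centre, fixed on the aluminium strip in one row at 80 mm pitch, numbered along the row in the direction of the strip's +y. Origin: centre of the disc's underside, z up; the top face on which things stand is 2 mm above the origin, 8 mm above the bench. The end mark at the strip's +y end.
- strip: Fixed flat aluminium strip behind the loose things, 400 mm long (its y axis), 80 mm wide, 6 mm thick. It carries the four marks, and on their line, 182 mm from the middle, the stop pin at one end and a flat steel button (3 mm high) at the other. Origin: centre of its underside. Right of it a microscope overhangs the bench (x over 0.57, y -0.25 to -0.07, from 0.44 m up): keep the wrist clear.
- stop_pin: Upright steel stop pin, 20 mm across at the foot, 40 mm tall, fixed on one end of the strip (either end, it varies), 62 mm beyond the nearest mark. It shows which end of the row is for the tallest thing. Origin: centre of its foot, which stands on the strip's top.

How it is judged:
By the outcome, as a careful person would: the job done as asked, in the order asked, and still so for the second after the job is handed in, with the robot touching nothing.
It also fails if it takes over 102 s, if anything falls off the work surface, if the arm or the gripper's body presses on something with over 40 N, if the wrist force passes 120 N, or if a joint passes its speed limit or range.

## Working session

There is one attempt and no reset: what is moved stays moved. The work goes in short steps, Python scripts to look and compute and a tool call to move; the robot and the scene stay as the last step left them, time stands still between calls to the robot, and variables do not carry over. Pictures are saved under pics/ and viewed, at most 14 in all, crops included, and the job is handed in when it is done.

Besides the shell and the picture viewer there is one more tool, called after "Call:" as name(argument=value, ...) on one line, values as JSON. send_rows: Moves the arm, as the interface text tells. Its arguments: {"type":"object","properties":{"plan":{"type":"array","items":{"type":"array","items":{"type":"number"}}}},"required":["plan"]}

```bash
mkdir -p pics; python3 - <<'E'
from rig import *
import cv2,numpy as np
s=read_state();print(s['time_s'],s['position'],s['tcp_rot'],s['opening'],finger_overhang)
for n in('side','top'):
    p,d=capture(n);cv2.imwrite(f'pics/{n}0.png',p);np.savez(f'{n}0.npz',p=p,d=d);print(n,calibration(n))
E
```

```text
0.0 [ 0.22695383 -0.58159729  0.23556563] [[ 9.31688199e-01  3.63258788e-01 -3.90933474e-04]
 [ 3.63258769e-01 -9.31685858e-01  2.12814743e-03]
 [ 4.08841070e-04 -2.12477986e-03 -9.99997659e-01]] 1.0006210502027353 0.014
side {'fx': 471.2476346230616, 'fy': 471.2476346230616, 'cx': 265.7810752965372, 'cy': 191.44085889996413, 'xyz': array([0.50327915, 1.12614201, 0.52026966]), 'rotation': array([[-0.99938957, -0.0309965 ,  0.01611531],
       [-0.02817597,  0.44242439, -0.89636308],
       [ 0.02065431, -0.89626998, -0.44302767]])}
top {'fx': 486.7669155509106, 'fy': 486.7669155509106, 'cx': 253.50950251697623, 'cy': 183.14667719243002, 'xyz': array([0.4565919 , 0.14257944, 1.26824623]), 'rotation': array([[-0.01594121, -0.99844447,  0.05342775],
       [-0.99971584,  0.0168631 ,  0.01684873],
       [-0.01772348, -0.05314398, -0.99842956]])}
```

View pics/top0.png

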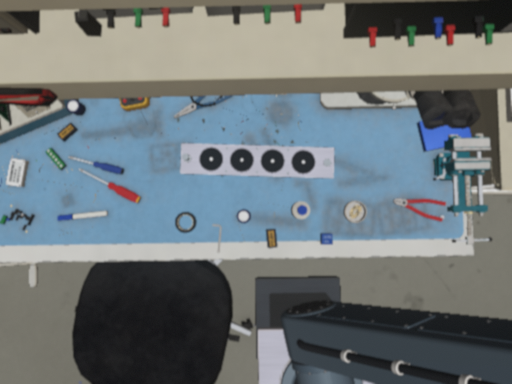

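View pics/side0.png

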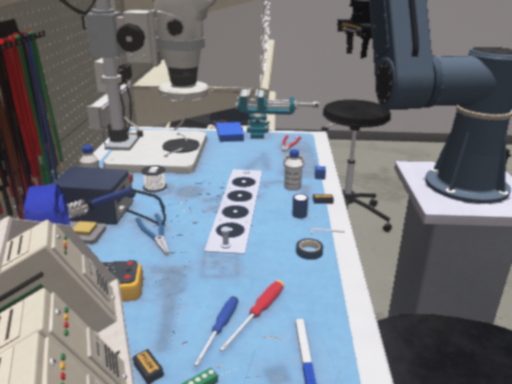

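The top view shows the tape at (186,222), can at (243,216), bottle at (301,210), tin at (354,211) and marks at (211–303, 160). In the side view the pin seems to stand at the near (+y) end, around (226,235). I'll zoom in and measure.

```bash
cat > h.py <<'E'
import numpy as np,cv2
from rig import *
def proj(n,u,v,z):
    c=calibration(n);r=c['rotation']@np.array([(u-c['cx'])/c['fx'],(v-c['cy'])/c['fy'],1])
    return (c['xyz']+r*(z-c['xyz'][2])/r[2])
def cloud(n,d):
    c=calibration(n);v,u=np.mgrid[:384,:512]
    P=np.stack([(u-c['cx'])/c['fx']*d,(v-c['cy'])/c['fy']*d,d],-1)
    return P@c['rotation'].T+c['xyz']
E
python3 - <<'E'
from h import *
T=np.load('top0.npz');S=np.load('side0.npz')
a=cv2.resize(T['p'][135:245,170:375],(800,430),interpolation=3)
cv2.imwrite('pics/topz.png',a)
b=cv2.resize(S['p'][140:265,190:340],(720,600),interpolation=3)
cv2.imwrite('pics/sidez.png',b)
for n,u,v,z in[('m4',211,159,.008),('m3',241,160,.008),('m2',272,161,.008),('m1',303,162,.008),('tape',186,222,.018),('can',243,216,.047),('bot',301.5,210,.101),('tin',354.5,211.5,.027)]:print(n,proj('top',u,v,z).round(4))
P=cloud('top',T['d'])
Q=P[135:245,170:375]; z=Q[...,2]
m=((z>.012)&(z<.12)).astype(np.uint8)
k,l,st,ce=cv2.connectedComponentsWithStats(m)
for i in range(1,k):
    if st[i,4]>6:
        q=Q[l==i];print(st[i,:5]+[170,135,0,0,0],np.median(q,0).round(3),q[:,2].max().round(3),(q.min(0)[:2]+q.max(0)[:2])/2)
E
```

```text
m4 [0.5889 0.2735 0.008 ]
m3 [0.5849 0.1954 0.008 ]
m2 [0.5808 0.1149 0.008 ]
m1 [0.5768 0.0346 0.008 ]
tape [0.4265 0.3386 0.018 ]
can [0.44   0.1908 0.047 ]
bot [0.4528 0.0486 0.101 ]
tin [ 0.4467 -0.0915  0.027 ]
[182 154   9   8  49] [0.591 0.335 0.043] 0.052 [0.59123207 0.33532498]
[291 202  19  18 268] [0.453 0.05  0.074] 0.107 [0.45160062 0.04827914]
[344 201  23  22 117] [ 0.447 -0.099  0.023] 0.033 [ 0.44666292 -0.09380185]
[349 205  13  14  97] [ 0.448 -0.094  0.021] 0.028 [ 0.44664198 -0.09397867]
[237 210  14  14 155] [0.44  0.191 0.046] 0.052 [0.43882184 0.1897239 ]
[175 212  21  21 194] [0.427 0.341 0.018] 0.025 [0.42658112 0.34115602]
[266 229  11  16 150] [0.385 0.121 0.017] 0.022 [0.38606451 0.12109996]
[321 234  12  11 131] [ 0.379 -0.018  0.029] 0.036 [ 0.37845683 -0.01903396]
```

View pics/topz.png

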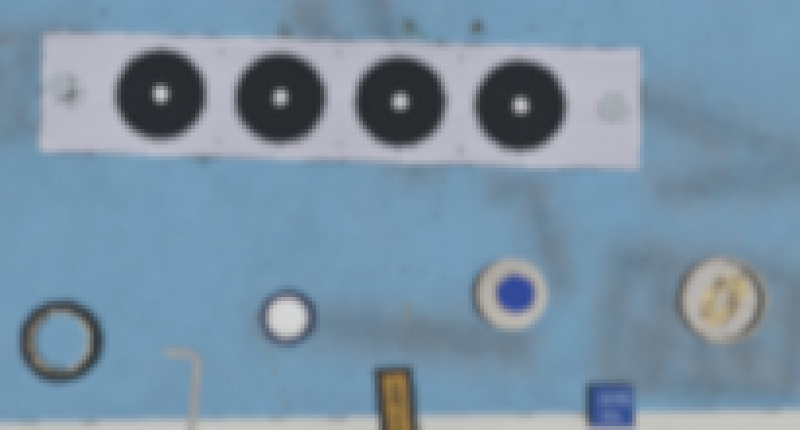

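View pics/sidez.png

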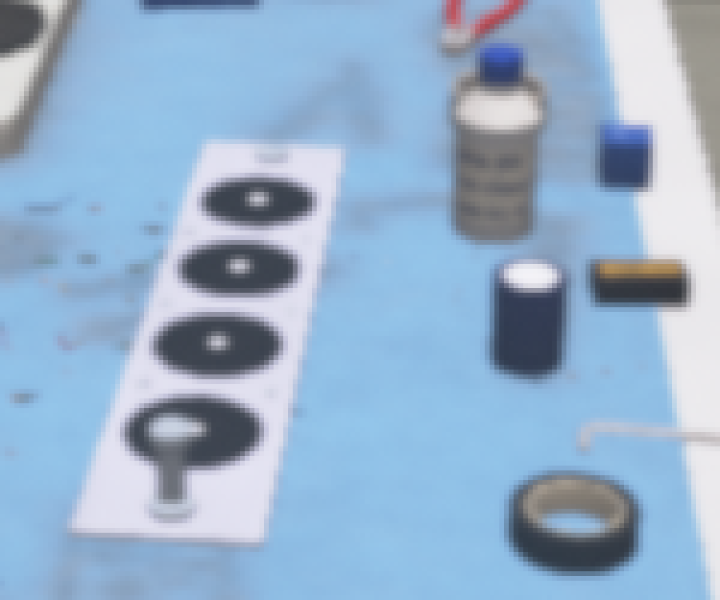

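The pin stands at the +y end: side zoom about (170,470), top view (186,157). So bottle→mark_4, can→mark_3, tin→mark_2, tape→mark_1. Next I'll refine the centres to sub-pixel.

```bash
cat >> h.py <<'E'
def circ(p,n,u,v,D,z,flat=True):
    """refine circle centre by max radial gradient along rays + ellipse fit"""
    g=cv2.GaussianBlur(p,(0,0),.7).astype(np.float32)
    c=calibration(n);depth=c['xyz'][2]-z;R=D/2*c['fx']/depth
    for it in range(3):
        pts=[]
        for a in np.linspace(0,2*np.pi,72,endpoint=False):
            r=np.arange(R-2.5,R+2.5,.1).astype(np.float32)
            s=cv2.remap(g,(u+r*np.cos(a)).astype(np.float32)[None],(v+r*np.sin(a)).astype(np.float32)[None],1)[0]
            k=np.abs(np.gradient(s,axis=0)).sum(1);w=k**2;rr=(w*r).sum()/w.sum()
            pts.append((u+rr*np.cos(a),v+rr*np.sin(a)))
        (u,v),ax,_=cv2.fitEllipse(np.array(pts,np.float32))
    return proj(n,u,v,z),np.array(ax)*depth/c['fx']*1000
E
python3 - <<'E'
from h import *
p=np.load('top0.npz')['p']
for n,u,v,z,D in[('m4',211,159,.008,.062),('m3',241,160,.008,.062),('m2',272,161,.008,.062),('m1',303,162,.008,.062),('tape',186,222,.018,.054),('can',243.7,216,.047,.035),('bot',301.,210.5,.072,.044),('cap',302,210,.101,.022),('tin',354.5,211.5,.027,.056)]:
    x,ax=circ(p,'top',u,v,D,z);print(n,x.round(4),ax.round(1))
E
```

```text
m4 [0.5897 0.2743 0.008 ] [58.7 59.2]
m3 [0.5858 0.1944 0.008 ] [58.8 59.3]
m2 [0.582  0.1146 0.008 ] [58.8 59.6]
m1 [0.5781 0.0349 0.008 ] [59.1 59.5]
tape [0.4264 0.3411 0.018 ] [52.7 53.2]
can [0.4405 0.1898 0.047 ] [28.  28.3]
bot [0.4523 0.0495 0.072 ] [39.4 43.6]
cap [0.4536 0.0483 0.101 ] [22.2 22.9]
tin [ 0.4475 -0.0907  0.027 ] [49.  51.7]
```

Call:
send_rows(plan=[[0,0,0,0,-0.115],[0,0,0,0,-0.115],[0,0,0,0,-0.115],[0,0,0,0,-0.115],[0,0,0,0,-0.115],[0,0,0,0,-0.115],[0,0,0,0,-0.115],[0,0,0,0,-0.115],[0,0,0,0,-0.115],[0,0,0,0,-0.115],[0,0.036,0.014,0.005,0],[0,0.036,0.014,0.005,0],[0,0.036,0.014,0.005,0],[0,0.036,0.014,0.005,0],[0,0.036,0.014,0.005,0],[0,0.036,0.014,0.005,0],[0,0.036,0.014,0.005,0],[0,0.036,0.014,0.005,0],[0,0.036,0.014,0.005,0],[0,0.036,0.014,0.005,0]])

```text
time_s: 1.77
position: [0.3848, -0.2277, 0.1862]
tcp_rot: [[0.05, 0.999, -0.0], [0.999, -0.05, 0.0], [0.0, -0.0, -1.0]]
force: [0.8, -0.1, -0.6]
opening: 0.998
grasp_force: 0.0
```

```bash
cat >> h.py <<'E'
def to(x,y,z,yaw=87.2):
    s=read_state();R=s['tcp_rot'];p=s['position']
    w=np.degrees(np.arctan2(R[1,0],R[0,0]))
    print('t',s['time_s'],'p',np.round(p,4),'yaw',w.round(2),'F',np.round(s['force'],1),'op',round(s['opening'],3),'gf',s['grasp_force'])
    print('tool move',(R.T@(np.array([x,y,z])-p)).round(4),'turn',round(np.radians(w-yaw),4),'tilt',R[:2,2].round(4))
E
python3 -c "
from h import *
to(.447,-.092,.15)
print(read_state()['joint_positions'])"
```

```text
t 1.7667 p [ 0.3848 -0.2277  0.1862] yaw 87.16 F [ 0.8 -0.1 -0.6] op 0.998 gf 0.0
tool move [0.1387 0.0554 0.0363] turn -0.0008 tilt [-0.0001  0.0002]
[-4.49962347e+01  2.13518669e+01  1.09920674e+02  7.30566266e-03
  4.87420038e+01 -4.21575030e+01]
```

Call:
send_rows(plan=[[0,0.035,0.014,0.009,0],[0,0.035,0.014,0.009,0],[0,0.035,0.014,0.009,0],[0,0.0337,0.0134,0.009,0],[0,0,0,0,0]])

```text
time_s: 2.18
position: [0.4467, -0.088, 0.1491]
tcp_rot: [[0.043, 0.999, -0.003], [0.999, -0.043, 0.003], [0.003, -0.003, -1.0]]
force: [1.1, 0.6, 0.4]
opening: 0.996
grasp_force: 0.0
```

```bash
python3 -c "
from h import *
to(.447,-.092,.02)
c=calibration('wrist');print(c)
p,d=capture('wrist');np.savez('w0.npz',p=p,d=d);cv2.imwrite('pics/w0.png',p)
p,d=capture('top');np.savez('t1.npz',p=p,d=d)"
```

```text
t 2.1833 p [ 0.4467 -0.088   0.1491] yaw 87.55 F [1.1 0.6 0.4] op 0.996 gf 0.0
tool move [-0.0044  0.0008  0.1291] turn 0.0062 tilt [-0.0028  0.0033]
{'fx': 297.3186396354542, 'fy': 297.3186396354542, 'cx': 254.4717406693803, 'cy': 192.4496730720173, 'xyz': array([ 0.45042956, -0.01942488,  0.29733043]), 'rotation': array([[ 0.99905528, -0.04142795, -0.0131249 ],
       [-0.04339914, -0.96674889, -0.25201805],
       [-0.00224789,  0.25234958, -0.96763352]])}
```

View pics/w0.png

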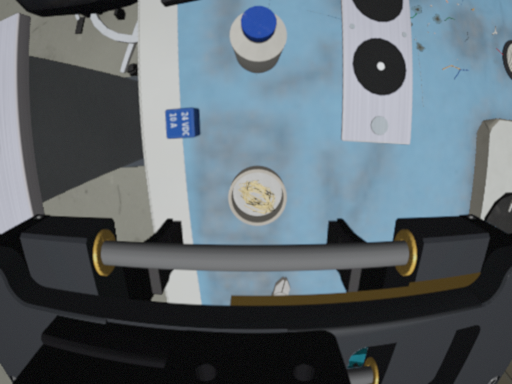

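The wrist view shows the tin rim centred near (257,195), the bottle cap at (259,23), and mark_1's dot at (381,66). I'll project these through the fisheye model.

```bash
cat >> h.py <<'E'
def fray(c,u,v):
    a=np.array([(u-c['cx'])/c['fx'],(v-c['cy'])/c['fy']]);t=np.hypot(*a)
    return c['rotation']@np.array([*(a/t*np.sin(t)),np.cos(t)])
def fproj(c,u,v,z):
    r=fray(c,u,v);return c['xyz']+r*(z-c['xyz'][2])/r[2]
def fimg(c,X):
    q=c['rotation'].T@(np.asarray(X)-c['xyz']);t=np.arctan2(np.hypot(q[0],q[1]),q[2]);k=t*c['fx']/np.hypot(q[0],q[1])
    return c['cx']+q[0]*k,c['cy']+q[1]*k
def fcirc(p,c,x,y,D,z,w=.006):
    """fit world circle (centre, diameter) on plane z from wrist picture edges"""
    g=cv2.GaussianBlur(p,(0,0),.7).astype(np.float32)
    for it in range(4):
        pts=[]
        for a in np.linspace(0,2*np.pi,72,endpoint=False):
            r=np.arange(D/2-w,D/2+w,.0003)
            m=np.array([fimg(c,(x+q*np.cos(a),y+q*np.sin(a),z)) for q in r],np.float32)
            if m.min()<1 or m[:,0].max()>510 or m[:,1].max()>382: continue
            s=cv2.remap(g,m[None,:,0],m[None,:,1],1)[0]
            k=np.abs(np.gradient(s,axis=0)).sum(1)**2;rr=(k*r).sum()/k.sum()
            pts.append((x+rr*np.cos(a),y+rr*np.sin(a)))
        P=np.array(pts);A=np.c_[2*P,np.ones(len(P))];s=np.linalg.lstsq(A,(P**2).sum(1),rcond=None)[0]
        x,y=s[:2]
    return x,y,2*np.sqrt(s[2]+x*x+y*y),len(P)
E
python3 - <<'E'
from h import *
c=calibration('wrist');p=np.load('w0.npz')['p']
print(np.load('w0.npz')['d'][195,257])
print('tin',fproj(c,257.5,195,.027),'m1',fproj(c,381,66,.008),'cap',fproj(c,259,23,.101))
print(fcirc(p,c,*fproj(c,257.5,195,.027)[:2],.056,.027))
print('m1',fcirc(p,c,*fproj(c,381,66,.008)[:2],.062,.008))
print('cap',fcirc(p,c,*fproj(c,259,23,.101)[:2],.024,.101,.004))
to(.447,-.092,.1)
p=np.load('t1.npz')['p']
print(circ(p,'top',354.5,211.5,.056,.027))
E
```

```text
0.0
tin [ 0.4495018  -0.09734063  0.027     ] m1 [0.58158796 0.02771687 0.008     ] cap [0.4559537  0.04009086 0.101     ]
(np.float64(0.4491301933156176), np.float64(-0.09739983082998249), np.float64(0.051470249361494365), 72)
m1 (np.float64(0.5804223100734013), np.float64(0.02777433469624352), np.float64(0.06057474321420588), 72)
cap (np.float64(0.45538993834349106), np.float64(0.04007430931474687), np.float64(0.025183468375888522), 72)
t 2.2833 p [ 0.4465 -0.0923  0.1501] yaw 87.43 F [-0.8 -1.4 -0.1] op 1.005 gf 0.0
tool move [0.0003 0.0005 0.0501] turn 0.0039 tilt [-0.0014  0.0004]
(array([ 0.44638842, -0.09291401,  0.027     ]), array([51.99968801, 54.55476098]))
```

```bash
cat >> h.py <<'E'
def wshot(name):
    c=calibration('wrist');p,d=capture('wrist');cv2.imwrite(f'pics/{name}.png',p);return c,p
E
python3 - <<'E'
from h import *
c,p=wshot('w1')
for n,x,y,D,z,w in[('tin',.447,-.0925,.056,.027,.006),('m1',.5781,.0349,.062,.008,.006),('cap',.4536,.0483,.024,.101,.004)]:
    print(n,np.round(fcirc(p,c,x,y,D,z,w),4))
to(.447,-.0925,.017)
E
```

```text
tin [ 4.49e-01 -9.24e-02  5.11e-02  7.20e+01]
m1 [5.799e-01 3.270e-02 6.040e-02 7.200e+01]
cap [4.553e-01 4.390e-02 2.480e-02 5.800e+01]
t 2.3333 p [ 0.4466 -0.0936  0.1504] yaw 87.29 F [-0.   0.3 -0.5] op 0.999 gf 0.0
tool move [0.0011 0.0004 0.1334] turn 0.0016 tilt [-0.0005 -0.0002]
```

Call:
send_rows(plan=[[0,0.001,0.001,0.012,0],[0,0,0,0.025,0],[0,0,0,0.028,0],[0,0,0,0.028,0],[0,0,0,0.02,0],[0,0,0,0.013,0],[0,0,0,0.006,0],[0,0,0,0,0],[255,0,0,0,0],[255,0,0,0,0],[255,0,0,0,0],[255,0,0,0,0],[255,0,0,0,0],[255,0,0,0,0]])

```text
time_s: 3.5
position: [0.4481, -0.0929, 0.0191]
tcp_rot: [[0.049, 0.999, 0.001], [0.999, -0.049, -0.001], [-0.001, 0.001, -1.0]]
force: [1.0, 0.0, 4.0]
opening: 0.631
grasp_force: 29.7
```

```bash
python3 -c "
from h import *
to(.4475,-.0925,.1)"
```

```text
t 3.5 p [ 0.4481 -0.0929  0.0191] yaw 87.21 F [1. 0. 4.] op 0.631 gf 29.682941664159443
tool move [ 0.0003 -0.0005 -0.0809] turn 0.0001 tilt [ 0.0013 -0.0006]
```

Call:
send_rows(plan=[[255,0,0,-0.01,0],[255,0,0,-0.022,0],[255,0,0,-0.03,0],[255,0,0,-0.032,0],[255,0,0,-0.025,0],[255,0,0,-0.012,0],[255,0.0106,0.0062,0,0],[255,0.017,0.01,0,0],[255,0.0234,0.0137,0,0],[255,0.0277,0.0162,0,0],[255,0.0277,0.0162,0,0],[255,0.0277,0.0162,0,0],[255,0.0255,0.015,0,0],[255,0.0234,0.0137,0,0],[255,0.017,0.01,0,0],[255,0.0129,0.0075,0,0],[255,0,0,0.02,0],[255,0,0,0.03,0],[255,0,0,0.02,0],[255,0,0,0.01,0]])

```text
time_s: 5.17
position: [0.5803, 0.1141, 0.0674]
tcp_rot: [[0.048, 0.999, -0.005], [0.999, -0.048, -0.0], [-0.0, -0.005, -1.0]]
force: [-0.5, 1.0, -1.4]
opening: 0.632
grasp_force: 30.0
```

Call:
send_rows(plan=[[255,0,0,0,0],[255,0,0,0,0]])

```text
time_s: 5.33
position: [0.5825, 0.1138, 0.0698]
tcp_rot: [[0.049, 0.999, -0.001], [0.999, -0.049, 0.0], [-0.0, -0.001, -1.0]]
force: [0.4, -0.3, -1.1]
opening: 0.631
grasp_force: 30.0
```

```bash
python3 - <<'E'
from h import *
to(.583,.1135,.0275)
c,p=wshot('w2')
for n,x,y,D,z,w in[('m3',.5858,.1944,.062,.008,.006),('tin',.583,.1135,.056,read_state()['position'][2]+.008,.006)]:
    print(n,np.round(fcirc(p,c,x,y,D,z,w),4))
E
```

```text
t 5.3333 p [0.5825 0.1138 0.0698] yaw 87.19 F [ 0.4 -0.3 -1.1] op 0.631 gf 29.995317996363156
tool move [-0.0002  0.0005  0.0423] turn -0.0001 tilt [-0.0007  0.    ]
m3 [5.881e-01 1.929e-01 6.050e-02 7.200e+01]
tin [5.829e-01 1.143e-01 5.520e-02 7.200e+01]
```

View pics/w2.png

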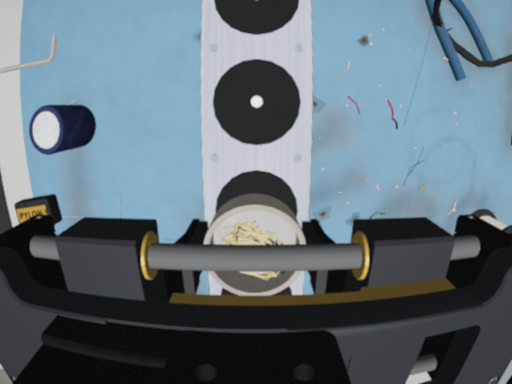

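Call:
send_rows(plan=[[255,-0.001,0.001,0.009,0],[255,0,0,0.014,0],[255,0,0,0.01,0],[255,0,0,0.006,0],[255,0,0,0.003,0],[255,0,0,0,0],[255,0,0,0,0]])

```text
time_s: 5.97
position: [0.5839, 0.1127, 0.0277]
tcp_rot: [[0.049, 0.999, 0.001], [0.999, -0.049, 0.0], [0.0, 0.001, -1.0]]
force: [0.5, 0.7, -1.1]
opening: 0.631
grasp_force: 30.0
```

Call:
send_rows(plan=[[120,0,0,0,0],[0,0,0,0,0],[0,0,0,0,0],[0,0,0,0,0],[0,0,0,-0.01,0],[0,0,0,-0.025,0],[0,0,0,-0.035,0],[0,0,0,-0.035,0],[0,0.01,-0.013,-0.015,0],[0,0.015,-0.03,0,0],[0,0.015,-0.033,0,0],[0,0.015,-0.033,0,0],[0,0.01,-0.025,0,0],[0,0.005,-0.012,0,0],[0,0,0,0,0],[0,0,0,0,0],[0,0,0,0,0]])

```text
time_s: 7.38
position: [0.444, 0.1896, 0.1481]
tcp_rot: [[0.049, 0.999, 0.004], [0.999, -0.049, 0.0], [0.001, 0.004, -1.0]]
force: [0.2, -0.1, -0.0]
opening: 1.001
grasp_force: 0.0
```

```bash
python3 - <<'E'
from h import *
c,p=wshot('w3')
for n,x,y,D,z,w in[('m4',.5915,.2725,.062,.008,.006),('m3',.5875,.193,.062,.008,.006),('tin',.583,.1135,.056,.035,.006),('can',.4415,.1890,.031,.047,.004)]:
    print(n,np.round(fcirc(p,c,x,y,D,z,w),4))
to(.4415,.189,.025)
q,d=capture('top')
for n,u,v,D,z in [('tin',271,161,.056,.035),('m3',241,160,.062,.008),('m1',303,162,.062,.008)]: print('top',n,circ(q,'top',u,v,D,z))
E
```

```text
m4 [5.916e-01 2.727e-01 6.030e-02 7.200e+01]
m3 [5.876e-01 1.931e-01 6.040e-02 7.200e+01]
tin [5.892e-01 1.138e-01 5.660e-02 7.200e+01]
can [4.427e-01 1.892e-01 2.830e-02 7.200e+01]
t 7.4333 p [0.444  0.1894 0.1479] yaw 87.13 F [ 0.8 -0.2  0.3] op 0.999 gf 0.0
tool move [-0.0006 -0.0029  0.1229] turn -0.0012 tilt [0.0033 0.0003]
top tin (array([0.57929068, 0.11448911, 0.035     ]), array([56.3233004 , 57.84015246]))
top m3 (array([0.5858415 , 0.19442134, 0.008     ]), array([58.71816069, 59.14130598]))
top m1 (array([0.57814382, 0.03493614, 0.008     ]), array([59.07091756, 59.55804155]))
```

View pics/w3.png

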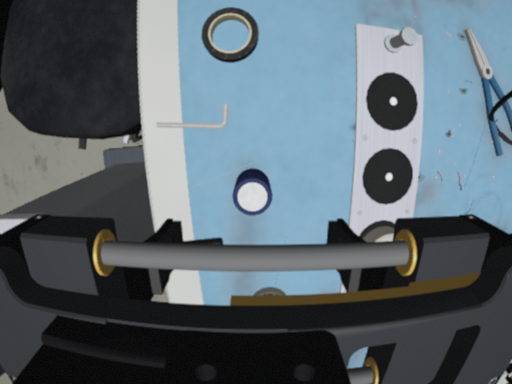

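Call:
send_rows(plan=[[0,0,-0.002,0.012,0],[0,0,0,0.025,0],[0,0,0,0.03,0],[0,0,0,0.025,0],[0,0,0,0.018,0],[0,0,0,0.009,0],[0,0,0,0.004,0],[0,0,0,0,0],[255,0,0,0,0],[255,0,0,0,0],[255,0,0,0,0],[255,0,0,0,0],[255,0,0,0,0],[255,0,0,0,0],[255,0,0,0,0],[255,0,0,0,0],[255,0,0,0,0]])

```text
time_s: 8.9
position: [0.4395, 0.1899, 0.0246]
tcp_rot: [[0.049, 0.999, 0.001], [0.999, -0.049, 0.0], [0.0, 0.001, -1.0]]
force: [0.9, 0.6, -0.4]
opening: 0.404
grasp_force: 0.2
```

```bash
python3 -c "
from h import *
to(.587,.1935,.1)"
```

```text
t 8.9 p [0.4395 0.1899 0.0246] yaw 87.2 F [ 0.9  0.6 -0.4] op 0.404 gf 0.20720404115309066
tool move [ 0.0108  0.1472 -0.0753] turn -0.0 tilt [0.0006 0.0001]
```

Call:
send_rows(plan=[[255,0,0,0,0],[255,0,0,0,0],[255,0,0,0,0],[255,0,0,-0.01,0],[255,0,0,-0.02,0],[255,0,0,-0.02,0],[255,0,0,-0.01,0],[255,0.0013,0.0102,0,0],[255,0.001,0.019,0,0],[255,0.002,0.025,0,0],[255,0.002,0.028,0,0],[255,0.002,0.027,0,0],[255,0.001,0.02,0,0],[255,0.001,0.012,0,0],[255,0.001,0.006,0,0],[255,0,0,0.01,0],[255,0,0,0.01,0],[255,0,0,0,0],[255,0,0,0,0],[255,0,0,0,0]])

```text
time_s: 10.57
position: [0.5856, 0.194, 0.064]
tcp_rot: [[0.049, 0.999, -0.002], [0.999, -0.049, -0.0], [-0.0, -0.002, -1.0]]
force: [0.8, -0.3, -0.4]
opening: 0.392
grasp_force: 30.0
```

```bash
python3 - <<'E'
from h import *
to(.587,.194,.033)
c,p=wshot('w4')
zt=read_state()['position'][2]+.022
for n,x,y,D,z,w in[('m4',.5915,.2725,.062,.008,.006),('can',.587,.194,.031,zt,.004)]:
    print(n,np.round(fcirc(p,c,x,y,D,z,w),4))
E
```

```text
t 10.5667 p [0.5856 0.194  0.064 ] yaw 87.21 F [ 0.8 -0.3 -0.4] op 0.392 gf 29.989600321277976
tool move [0.0001 0.0015 0.031 ] turn 0.0002 tilt [-0.002  -0.0003]
m4 [5.920e-01 2.728e-01 6.050e-02 7.200e+01]
can [5.863e-01 1.944e-01 2.960e-02 7.200e+01]
```

View pics/w4.png

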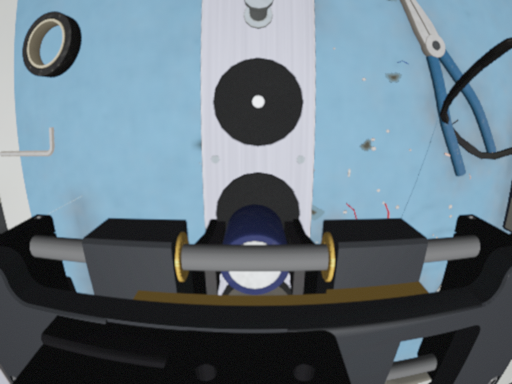

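Call:
send_rows(plan=[[255,-0.0008,0.001,0.009,0],[255,0,0,0.01,0],[255,0,0,0.007,0],[255,0,0,0.004,0],[255,0,0,0.001,0],[255,0,0,0,0],[255,0,0,0,0]])

```text
time_s: 11.2
position: [0.5879, 0.1931, 0.0334]
tcp_rot: [[0.049, 0.999, 0.0], [0.999, -0.049, 0.0], [0.0, 0.0, -1.0]]
force: [-0.8, 0.8, -0.3]
opening: 0.395
grasp_force: 30.0
```

Call:
send_rows(plan=[[120,0,0,0,0],[0,0,0,0,0],[0,0,0,0,0],[0,0,0,0,0],[0,0,0,-0.01,0],[0,0,0,-0.03,0],[0,0,0,-0.04,0],[0,0,0,-0.04,0],[0,-0.01,-0.01,-0.025,0],[0,-0.0204,-0.0166,0,0],[0,-0.026,-0.022,0,0],[0,-0.028,-0.024,0,0],[0,-0.028,-0.023,0,0],[0,-0.02,-0.016,0,0],[0,-0.014,-0.01,0,0],[0,-0.007,-0.005,0,0],[0,0,0,0,0],[0,0,0,0,0],[0,0,0,0,0],[0,0,0,0,0]])

```text
time_s: 12.87
position: [0.4549, 0.0467, 0.1787]
tcp_rot: [[0.048, 0.999, 0.001], [0.999, -0.048, 0.0], [0.0, 0.001, -1.0]]
force: [-0.2, -0.0, -0.3]
opening: 1.002
grasp_force: 0.0
```

```bash
python3 - <<'E'
from h import *
c,p=wshot('w5')
for n,x,y,D,z,w in[('cap',.4535,.047,.024,.101,.004),('tin',.5835,.113,.056,.035,.005)]:
    print(n,np.round(fcirc(p,c,x,y,D,z,w),4))
to(.4535,.047,.055)
E
```

```text
cap [4.554e-01 4.780e-02 2.500e-02 7.200e+01]
tin [5.791e-01 1.110e-01 5.470e-02 7.200e+01]
t 12.9167 p [0.4547 0.0467 0.1786] yaw 87.26 F [-0.5  0.4  0.4] op 0.996 gf 0.0
tool move [ 0.0002 -0.0013  0.1236] turn 0.0011 tilt [0.0008 0.    ]
```

View pics/w5.png

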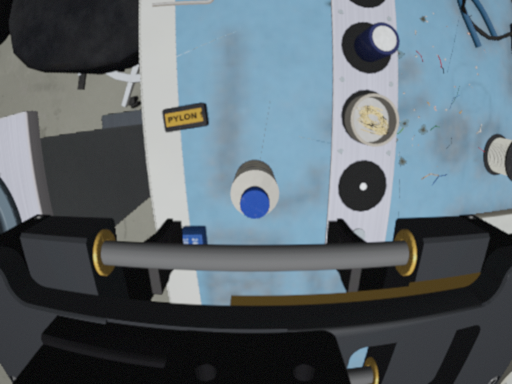

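Call:
send_rows(plan=[[0,0.001,0,0.012,0],[0,0,0,0.025,0],[0,0,0,0.03,0],[0,0,0,0.025,0],[0,0,0,0.018,0],[0,0,0,0.009,0],[0,0,0,0.0045,0],[0,0,0,0,0],[0,0,0,0,0],[255,0,0,0,0],[255,0,0,0,0],[255,0,0,0,0],[255,0,0,0,0],[255,0,0,0,0],[255,0,0,0,0],[255,0,0,0,0],[255,0,0,0,0],[255,0,0,0,0],[255,0,0,0,0]])

```text
time_s: 14.5
position: [0.454, 0.047, 0.0551]
tcp_rot: [[0.049, 0.999, 0.0], [0.999, -0.049, -0.0], [-0.0, 0.0, -1.0]]
force: [0.3, -0.2, 1.4]
opening: 0.498
grasp_force: 30.0
```

```bash
python3 -c "
from h import *
to(.591,.273,.1)"
```

```text
t 14.5 p [0.454  0.047  0.0551] yaw 87.19 F [ 0.3 -0.2  1.4] op 0.498 gf 30.000424741969596
tool move [ 0.2324  0.1258 -0.0449] turn -0.0002 tilt [ 0.0003 -0.    ]
```

Call:
send_rows(plan=[[255,0,0,-0.01,0],[255,0,0,-0.02,0],[255,0,0,-0.025,0],[255,0,0,-0.02,0],[255,0,0,-0.01,0],[255,0.0106,0.0057,0,0],[255,0.0169,0.0092,0,0],[255,0.0232,0.0126,0,0],[255,0.0275,0.0149,0,0],[255,0.0275,0.0149,0,0],[255,0.0275,0.0149,0,0],[255,0.0275,0.0149,0,0],[255,0.0254,0.0137,0,0],[255,0.0211,0.0114,0,0],[255,0.0148,0.008,0,0],[255,0.0104,0.0056,0,0],[255,0,0,0,0],[255,0,0,0,0],[255,0,0,0,0],[255,0,0,0,0]])

```text
time_s: 16.17
position: [0.5899, 0.2723, 0.1394]
tcp_rot: [[0.05, 0.999, -0.002], [0.999, -0.05, -0.001], [-0.001, -0.002, -1.0]]
force: [-0.4, -0.2, -0.1]
opening: 0.5
grasp_force: 30.0
```

Call:
send_rows(plan=[[255,0,0,0.01,0],[255,0,0,0.02,0],[255,0,0,0.02,0],[255,0,0,0.01,0],[255,0,0,0,0],[255,0,0,0,0]])

```text
time_s: 16.67
position: [0.5905, 0.2725, 0.0793]
tcp_rot: [[0.05, 0.999, -0.002], [0.999, -0.05, -0.0], [-0.001, -0.002, -1.0]]
force: [0.2, -0.5, -0.4]
opening: 0.491
grasp_force: 30.0
```

```bash
python3 - <<'E'
from h import *
to(.591,.273,.0637)
E
```

```text
t 16.6667 p [0.5905 0.2725 0.0793] yaw 87.16 F [ 0.2 -0.5 -0.4] op 0.491 gf 29.999993870576418
tool move [0.0005 0.0005 0.0156] turn -0.0007 tilt [-0.0017 -0.0004]
```

Call:
send_rows(plan=[[255,0,0.0005,0.006,0],[255,0,0,0.006,0],[255,0,0,0.003,0],[255,0,0,0.0005,0],[255,0,0,0,0],[255,0,0,0,0],[255,0,0,0,0]])

```text
time_s: 17.25
position: [0.5916, 0.2731, 0.0649]
tcp_rot: [[0.049, 0.999, 0.001], [0.999, -0.049, 0.0], [0.0, 0.001, -1.0]]
force: [0.3, -0.9, -0.8]
opening: 0.494
grasp_force: 30.0
```

Call:
send_rows(plan=[[160,0,0,0,0],[80,0,0,0,0],[0,0,0,0,0],[0,0,0,0,0],[0,0,0,0,0],[0,0,0,-0.01,0],[0,0,0,-0.025,0],[0,0,0,-0.035,0],[0,0,0,-0.035,0],[0,0,0,-0.025,0],[0,0,0,-0.01,0],[0,0.006,-0.016,0,0],[0,0.009,-0.025,0,0],[0,0.012,-0.035,0,0],[0,0.012,-0.035,0,0],[0,0.01,-0.03,0,0],[0,0.007,-0.018,0,0],[0,0.003,-0.007,0,0],[0,0,0,0.02,0],[0,0,0,0.03,0]])

```text
time_s: 18.92
position: [0.431, 0.3417, 0.1567]
tcp_rot: [[0.048, 0.999, 0.008], [0.999, -0.048, 0.004], [0.004, 0.008, -1.0]]
force: [0.9, -0.5, -0.5]
opening: 1.002
grasp_force: 0.0
```

Call:
send_rows(plan=[[0,0,0,0.01,0],[0,0,0,0,0],[0,0,0,0,0],[0,0,0,0,0]])

```text
time_s: 19.25
position: [0.4297, 0.3402, 0.1453]
tcp_rot: [[0.05, 0.999, 0.002], [0.999, -0.05, 0.001], [0.001, 0.002, -1.0]]
force: [0.3, 0.3, -0.1]
opening: 0.998
grasp_force: 0.0
```

```bash
python3 - <<'E'
from h import *
c,p=wshot('w6')
print('tape',np.round(fcirc(p,c,.4275,.34,.054,.018,.005),4))
to(.4275,.340,.017)
q,d=capture('top');cv2.imwrite('pics/t6.png',cv2.resize(q[135:245,170:375],(800,430),interpolation=3))
E
```

```text
tape [4.287e-01 3.432e-01 5.190e-02 7.200e+01]
t 19.3 p [0.4298 0.3403 0.1456] yaw 87.16 F [ 0.1 -0.6  1.1] op 1.002 gf 0.0
tool move [-0.0006 -0.0026  0.1286] turn -0.0007 tilt [0.0023 0.0011]
```

View pics/t6.png

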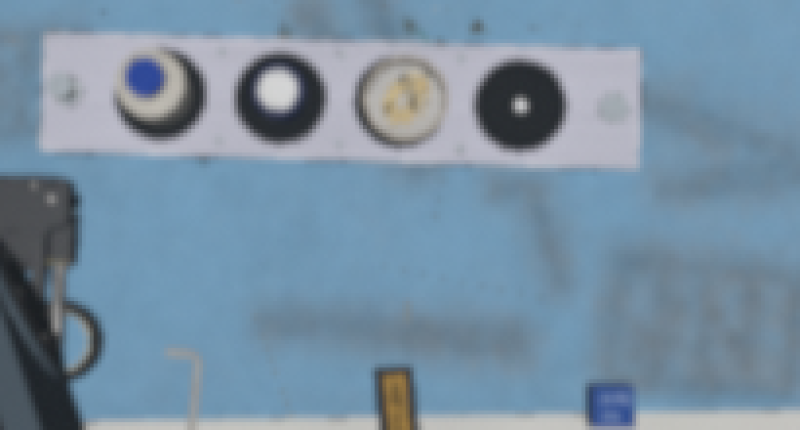

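View pics/w6.png

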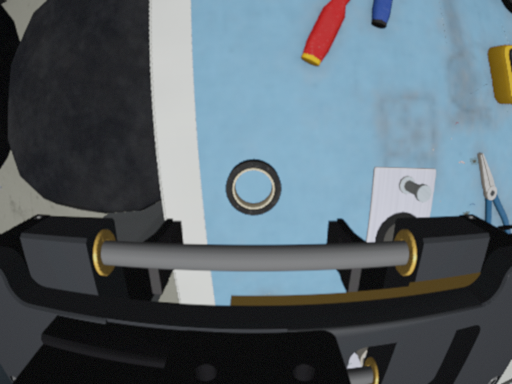

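The top view shows the bottle, can and tin standing on marks 4, 3 and 2. The wrist view shows the tape at (253,187), clear of everything, so I'll pick it up.

Call:
send_rows(plan=[[0,0.0015,-0.001,0.012,0],[0,0,0,0.025,0],[0,0,0,0.03,0],[0,0,0,0.027,0],[0,0,0,0.018,0],[0,0,0,0.01,0],[0,0,0,0.006,0],[0,0,0,0,0],[255,0,0,0,0],[255,0,0,0,0],[255,0,0,0,0],[255,0,0,0,0],[255,0,0,0,0],[255,0,0,0,0],[255,0,0,0,0],[255,0,0,0,0]])

```text
time_s: 20.68
position: [0.4278, 0.3418, 0.017]
tcp_rot: [[0.049, 0.999, 0.001], [0.999, -0.049, 0.0], [0.0, 0.001, -1.0]]
force: [-0.2, 0.0, 3.4]
opening: 0.606
grasp_force: 30.0
```

```bash
python3 -c "
from h import *
to(.579,.033,.1)"
```

```text
t 20.6833 p [0.4278 0.3418 0.017 ] yaw 87.2 F [-0.2  0.   3.4] op 0.606 gf 30.026089501300195
tool move [-0.301   0.1662 -0.0831] turn -0.0001 tilt [0.0006 0.0003]
```

Call:
send_rows(plan=[[255,0,0,-0.01,0],[255,0,0,-0.025,0],[255,0,0,-0.03,0],[255,0,0,-0.015,0],[255,-0.012,0,0,0],[255,-0.025,0,0,0],[255,-0.037,0,0,0],[255,-0.04,0,0,0],[255,-0.04,0,0,0],[255,-0.04,0,0,0],[255,-0.037,0,0,0],[255,-0.032,0,0,0],[255,-0.024,0,0,0],[255,-0.014,0,0,0],[255,0,0.016,0,0],[255,0,0.028,0,0],[255,0,0.036,0,0],[255,0,0.036,0,0],[255,0,0.028,0,0],[255,0,0.016,0,0]])

```text
time_s: 22.35
position: [0.576, 0.0319, 0.0961]
tcp_rot: [[0.05, 0.999, 0.003], [0.999, -0.05, -0.001], [-0.0, 0.003, -1.0]]
force: [0.2, -0.9, -0.7]
opening: 0.604
grasp_force: 30.0
```

Call:
send_rows(plan=[[255,0,0.006,0.01,0],[255,0,0,0.02,0],[255,0,0,0.01,0],[255,0,0,0,0],[255,0,0,0,0],[255,0,0,0,0]])

```text
time_s: 22.85
position: [0.5777, 0.0329, 0.0565]
tcp_rot: [[0.049, 0.999, -0.001], [0.999, -0.049, 0.0], [0.0, -0.001, -1.0]]
force: [0.6, 1.1, -0.6]
opening: 0.608
grasp_force: 30.0
```

```bash
python3 - <<'E'
from h import *
to(.58,.033,.0255)
c,p=wshot('w7')
zt=read_state()['position'][2]+.001
print('tape',np.round(fcirc(p,c,.58,.033,.054,zt,.004),4),'tin',np.round(fcirc(p,c,.583,.113,.056,.035,.005),4))
E
```

```text
t 22.85 p [0.5777 0.0329 0.0565] yaw 87.19 F [ 0.6  1.1 -0.6] op 0.608 gf 29.99306432174194
tool move [0.0002 0.0023 0.031 ] turn -0.0001 tilt [-0.0012  0.0002]
tape [5.783e-01 3.320e-02 5.430e-02 7.200e+01] tin [5.831e-01 1.117e-01 5.000e-02 7.200e+01]
```

View pics/w7.png

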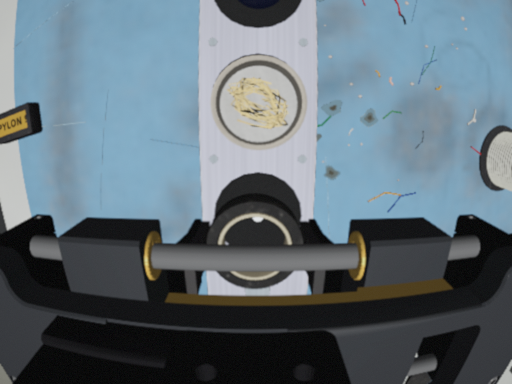

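Call:
send_rows(plan=[[255,0,0.0015,0.009,0],[255,0,0,0.01,0],[255,0,0,0.007,0],[255,0,0,0.004,0],[255,0,0,0.001,0],[255,0,0,0,0],[255,0,0,0,0]])

```text
time_s: 23.48
position: [0.58, 0.0328, 0.0252]
tcp_rot: [[0.049, 0.999, -0.0], [0.999, -0.049, 0.0], [0.0, -0.0, -1.0]]
force: [0.1, -0.1, -0.2]
opening: 0.609
grasp_force: 30.0
```

Call:
send_rows(plan=[[120,0,0,0,0],[0,0,0,0,0],[0,0,0,0,0],[0,0,0,0,0],[0,0,0,-0.01,0],[0,0,0,-0.03,0],[0,0,0,-0.035,0],[0,0,0,-0.035,0],[0,-0.005,-0.01,-0.015,0],[0,-0.02,-0.03,0,0],[0,-0.02,-0.03,0,0],[0,-0.02,-0.03,0,0],[0,-0.015,-0.02,0,0],[0,-0.007,-0.01,0,0],[0,0,0,0,0],[0,0,0,0,0],[0,0,0,0,0],[0,0,0,0,0]])

```text
time_s: 24.98
position: [0.4479, -0.0476, 0.1507]
tcp_rot: [[0.048, 0.999, 0.002], [0.999, -0.048, -0.0], [-0.0, 0.002, -1.0]]
force: [-0.2, -0.6, 0.7]
opening: 1.002
grasp_force: 0.0
```

```bash
python3 - <<'E'
from h import *
q,d=capture('top');s,_=capture('side');c,p=wshot('w8')
a=cv2.resize(q[145:185,175:340],(800,194),interpolation=3);b=cv2.resize(s[140:265,190:300],(352,400),interpolation=3)
w=cv2.resize(p[0:240,230:512],(448,381),interpolation=3)
o=np.zeros((600,800,3),np.uint8);o[:194]=a;o[200:600,:352]=b;o[200:581,352:]=w;cv2.imwrite('pics/f.png',o)
cal=calibration('top')
def pr(X):
    k=cal['rotation'].T@(np.array(X)-cal['xyz']);return cal['cx']+cal['fx']*k[0]/k[2],cal['cy']+cal['fy']*k[1]/k[2]
for n,m,z,D in[('bot cap',(.5897,.2743),.109,.023),('can',(.5858,.1944),.055,.031),('tin',(.582,.1146),.035,.054),('tape',(.5781,.0349),.026,.054)]:
    x,ax=circ(q,'top',*pr((*m,z)),D,z);print(n,((x[:2]-m)*1000).round(1),ax.round(1))
to(.45,0,.15)
E
```

```text
bot cap [-0.2 -1.2] [22.2 25. ]
can [ 0.9 -0.2] [27.4 28.7]
tin [-2.1 -1. ] [55.1 56.7]
tape [-1.3  0.9] [58.  58.9]
t 25.1333 p [ 0.4469 -0.0474  0.1504] yaw 87.26 F [-0.2 -0.4  0.3] op 1.001 gf 0.0
tool move [0.0475 0.0008 0.0004] turn 0.0011 tilt [ 0.0005 -0.0001]
```

View pics/f.png

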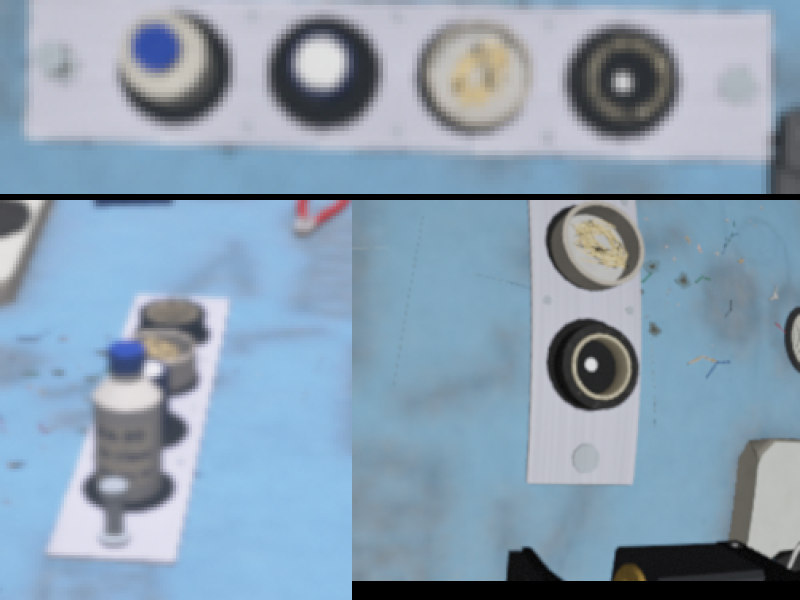

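The final picture shows all four standing upright, bottle next to the pin, then can, tin and tape. Each is within about 2 mm of its mark centre, and the arm is clear.

```bash
python3 -c "
from rig import *
print(hand_in())"
```

```text
the job is handed in; nothing more can be done
None
```

The job is handed in: bottle, can, tin and tape stand free in height order from the stop pin on marks 4, 3, 2 and 1, each within about 2.5 mm of its mark's centre by the top camera, at about 25 s.

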